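# Refit the keyhole guard on a bolt hopper and open its gate

## Task

Put the bolt hopper back into service: lift its guard by the handle, feel both keyholes down over both studs, press it down against its springs and slide it towards the tray so that both stud heads hold it. Then turn the brass knob counterclockwise to open the gate and let go. Keep the gate shut until the guard is on, do not force the guard against the hopper, and leave the other stock where it is.

Things in the scene. Friction and masses are not known exactly. Their poses are not given: they have to be found in the camera images.
- hopper: Bolt hopper: fixed grey steel box 160 (x) x 300 (y) x 115 mm high with a flat zinc deck, a mouth full of bolts (76 x 104 mm) and, on its -x side, chute and low tray (to 155 mm from its middle). Origin: middle of its underside. x from tray to back, y along the box, z up.
- stud_datum (a point): Datum of the stud rail, on the deck (28 mm to +y of the box's middle), axes as the hopper. Two headed studs stand 156 mm apart along y, both at x = 0: neck 6 mm thick, 8 mm high; on it a flat head 14 mm across, 6 mm thick, top 14 mm above the deck. They share a slotted rail, set by hand: their midpoint is anywhere from 4 to 20 mm to +y of this point, to be found by eye or feel.
- plunger_front (a joint): Press-in (m) of one of two sprung brass plungers, 8 mm thick, on the deck at x = -52 and +52 mm, y = +10 mm of the datum. Free, each stands 10 mm out; 0.7 N per mm each (14 N together when flush). They float the loose guard 5 to 8 mm off the deck and hold the fitted guard up against the stud heads.
- guard_grip (a point): Middle of the guard's handle, the place to grasp: a black bar along the guard's x, 118 long, 14 wide, 18 mm high, its middle 42 mm above the plate's underside. Guard: loose steel plate 130 (x) x 190 (y) x 4 mm, 0.45 kg, with grille bars and a flat ear (30 mm) on its -y end, lying flat, handle up. Fitted, its axes lie along the hopper's and this point is 46 mm above the deck.
- keyhole_left (a point): Middle of the entry of the guard's +y keyhole, on the plate's underside (x = -8, y = +78 mm from the handle's middle). Both keyholes: entry 19 (x) x 16 mm (y), then a slot 9 mm wide running to +x, its end 19 mm from this point. Heads pass the entries; pushed to 0 to 4 mm off the deck, the plate slides 16 mm to -x (traywards) under the heads until the slots' ends meet the necks.
- keyhole_right (a point): The same for the guard's -y keyhole (x = -8, y = -78 mm from the handle's middle).
- knob_grip (a point): Brass gate knob at the deck's -y end, upright spindle (146 mm to -y, 10 mm to +x of the datum). Point: on its axis, middle of the wing bar to grip: bar 46 long, 12 wide, 24 mm high, along this point's x axis, its middle 36 mm above the deck.
- knob (a joint): Turn of the brass knob, rad: 0 shut, grows counterclockwise seen from above, stop at 1.3 (open). About 0.06 N m; stays where left. A 47 mm tongue under it, 3 to 9 mm above the deck, swings in behind the fitted guard's ear as it opens, so that the guard cannot slide back; it is blocked if the guard is not slid forward.
- acorn_nut: Bystander: stainless acorn nut, 24 mm across flats, 28 mm high, in the hopper's tray; origin under its middle.
- tee_nut: Bystander: iron tee nut, flange 32 mm across, 18 mm high; origin under its middle.
- caster_wheel: Bystander: caster with green plastic wheel, standing on its 62 mm mounting plate, 92 mm high; origin under the plate.
- pulley: Bystander: zinc pulley, 60 mm sheave lying flat with an eye strap, 20 mm high; origin under the sheave.
- tape_measure: Bystander: black tape measure, 72 x 70 x 36 mm; origin under its middle.
- spanner: Bystander: steel spanner, 170 mm long, lying flat; origin under its middle.
- bolt_carton: Bystander: cardboard carton of bolts, 85 x 60 x 45 mm; origin under its middle.

How it is judged:
On the way, in this order (a step that is already met when the one before it is completed fails the run):
1. both keyholes are down over both stud heads (x of guard_grip in the frame of stud_datum between 0.002 and 0.012 m and y of guard_grip in the frame of stud_datum between 0 and 0.024 m and z of guard_grip in the frame of stud_datum between 0.04 and 0.0502 m and angle between the x axis of guard_grip and the x axis of stud_datum, either way round below 0.06 rad and angle between the z axis of guard_grip and the z axis of stud_datum, either way round below 0.05 rad), for 0.05 s.
2. the guard is slid forward under both stud heads (x of guard_grip in the frame of stud_datum between -0.012 and -0.004 m and y of guard_grip in the frame of stud_datum between 0 and 0.024 m and z of guard_grip in the frame of stud_datum between 0.04 and 0.0492 m and angle between the x axis of guard_grip and the x axis of stud_datum, either way round below 0.06 rad and angle between the z axis of guard_grip and the z axis of stud_datum, either way round below 0.05 rad), for 0.2 s.
At the end, for the whole second after the job is handed in: The guard sits level under both stud heads: handle point 4 to 12 mm traywards and 0 to 24 mm to +y of the datum, 40 to 49.2 mm above the deck, within 0.06 rad of yaw and 0.05 rad of tilt; knob beyond 1.0 rad; all at rest (all of step 2 and value of joint knob above 1 rad and linear speed of guard below 0.02 m/s and velocity of joint knob below 0.1 rad/s); the robot touches nothing.
It fails at once if the guard is forced: more than 50 N between guard and hopper (studs, plungers and knob included) (contact force between guard and hopper above 50 N).
It fails at once if the gate is opened (knob past 0.5 rad) while the guard is not slid forward on its studs (value of joint knob above 0.5 rad and not (x of guard_grip in the frame of stud_datum between -0.013 and -0.002 m and y of guard_grip in the frame of stud_datum between 0 and 0.024 m and z of guard_grip in the frame of stud_datum between 0.04 and 0.051 m and angle between the x axis of guard_grip and the x axis of stud_datum, either way round below 0.06 rad and angle between the z axis of guard_grip and the z axis of stud_datum, either way round below 0.05 rad)).
It fails at once if a bystander is moved more than 30 mm (distance of any of acorn_nut, tee_nut, caster_wheel, pulley, tape_measure, spanner, bolt_carton from where it was at the start of the episode above 0.03 m).
It also fails if it takes over 64 s, if anything falls off the work surface, if the arm or the gripper's body presses on something with over 40 N, if the wrist force passes 120 N, or if a joint passes its speed limit or range.

## Robot

A 7-joint arm with a two-finger parallel gripper is mounted at the origin on the work surface. World frame = base frame: x ahead of the robot, y to its left, z up, the work surface at z = 0. Lengths are in m, angles in rad, forces in N, time in s.
With the tool pointing down it reaches from about 0.4 to 0.85 m from the base axis. Payload 10.4 kg.
Tool frame: the origin (TCP) lies on the centre line of the jaws, within the pads' length; the fingertips stand 19 mm ahead of it and the grasp point (between the pads) is the TCP; z points along the fingers, y is the direction in which the jaws open and shut (so a half turn about z gives the same grasp; the last joint's range is limited). The gripper opens to 85 mm and grips with 20 to 120 N. Pads are 22 mm wide; open, the fingers measure 114 mm over their backs; the gripper's body (76 mm by 85 mm) begins 54 mm behind the grasp point. The pads swing forward as they close: fully open they stand 13 mm farther back than shut.
Start: joints at [-1.183, 0.332, -0.065, 1.46, 0.022, 1.35, -0.088], TCP at [0.25, 0.573, 0.22] pointing down, gripper open.
Joint ranges: [-2.6, 2.6], [-0.5, 2.12], [-1.47, 1.34], [0.16, 2.42], [-1.27, 4.41], [0.06, 2.06], [-2.6, 2.6]. Speed limits (rad/s): [2.22, 2.22, 2.79, 2.79, 3.14, 3.14, 3.14].

## Interface

Orientations are given as a unit quaternion [w, x, y, z].
In Python, from station import ctrl gives the robot as it stands.
- The arm moves only by the tool servo_tool, never from a script. Its argument "rows" is a list that holds one entry, the list of rows, each a list of 5 numbers: the closure, from 0 (fully open) to 1 (shut), then the shift along the tool's x, y, z in mm, then the turn about the tool's z in rad. In form: [[[claw, dx, dy, dz, turn], ...]]. A call has 1 to 10 rows; each row is the pose to reach, as a shift and turn from the pose commanded when the call began, along the tool's axes at that moment; what a row does not reach only later rows make up. A row lasts 1/10 s, in which the tool goes at most 50 mm and 8.59 degrees, less where a joint would pass 70% of its speed; a pose out of reach is approached as far as the arm can. A call with a gripper value outside its range is refused whole. The fingers move at their own pace and stop on an object; "force" is the grip in N (left out, the last holds). Time passes only in rows, so rows that repeat a pose let the fingers close. It gives the time, the measured TCP pose, the force and the opening at its end, in the units of the state.
- ctrl.observe(): the state, without advancing time (a new reading comes with each control period).
- ctrl.capture(name): name is "scene" or "top" or "wrist"; returns the picture (420x560x3 uint8, red, green, blue); there is no depth.
- ctrl.camera_info(name): a dict with "fx", "fy", "cx", "cy" (pixels), "xyz" and "attitude" of the camera in the world. Camera axes: x right, y down, z forward; pixel columns grow to the right and rows downward; lengths in m; the calibration is good to about 2 mm. A picture is of the moment at which its call begins: read the wrist's pose just before it. camera_info takes no time and is no camera call; for the wrist camera it gives the pose at the moment of the call.
- ctrl.hand_in(): hands the job in, once; it reports no verdict.
The state is a dict: "clock": time; "qpos": joint angles; "joint_vel": joint speeds; "joint_efforts": joint torques, N m; "tool_pos": TCP position; "eef_rot": TCP orientation; "ft_force": force on the tool from outside, world axes, zero at the start; "torque": the same for the moment, N m; "gripper_width": finger opening in m.
Only numpy, scipy, OpenCV 4.12 (cv2) and the standard library are available. Lean on these libraries where they do the work, as an engineer would, in place of code of your own. Each camera call takes 0.05 s, during which the arm holds its last target.

## Working session

There is one attempt and no reset: what is moved stays moved. The work goes in short steps, Python scripts to look and compute and a tool call to move; the robot and the scene stay as the last step left them, time stands still between calls to the robot, and variables do not carry over. Pictures are saved under pics/ and viewed, and the job is handed in when it is done.

Besides the shell and the picture viewer there is one more tool, called after "Emit:" as a command line: name --argument value ..., lists and objects as JSON in quotes. servo_tool: Moves the arm, as the interface text tells. Its arguments: {"type":"object","properties":{"rows":{"type":"array","items":{"type":"array","items":{"type":"array","items":{"type":"number"}}}},"force":{"type":"number"}},"required":["rows"]}

```bash
ls; mkdir -p pics
python3 - <<'E'
from station import ctrl
import cv2,json
s=ctrl.observe();print({k:(v if not hasattr(v,'tolist') else v.tolist()) for k,v in s.items()})
for n in ["scene","top","wrist"]:
    print(n,ctrl.camera_info(n))
    im=ctrl.capture(n);cv2.imwrite(f"pics/{n}0.png",im[:,:,::-1])
print(ctrl.observe()['clock'])
E
```

```text
pics
{'clock': 0.0, 'qpos': [-1.1825851900079687, 0.33291773264346114, -0.06468151368679477, 1.4609396927454856, 0.021573885338493207, 1.3499377353226045, -0.08850179641874881], 'joint_vel': [0.0013631673303934856, 0.0006632212129943162, 0.0013664610289892214, -0.0004638842310236864, -0.0007088683077585159, -0.00021454789607576073, 0.0024283108368197944], 'joint_efforts': [-0.00026587773390929215, -62.54199028015137, 0.04892599652521312, -39.1613495349884, 0.01604434393811971, 0.009695881744846702, 5.840484618602204e-05], 'tool_pos': [0.24944220693167315, 0.5726219957005689, 0.21958804717092462], 'eef_rot': [-0.00012867744652159707, 0.20396614671652014, 0.9789776515632325, -0.0007430851015310972], 'ft_force': [-0.5653350539463513, -0.3939495654100905, 0.5384391080055848], 'torque': [0.05627197484678934, 0.018958448278653842, 0.023168030268351483], 'gripper_width': 0.08562247053073144}
scene {'fx': 454.4874746237512, 'fy': 454.4874746237512, 'cx': 283.3680144742013, 'cy': 208.4621318812929, 'xyz': array([ 1.01745704, -0.57285829,  1.23017437]), 'attitude': array([-0.26557339,  0.91174047,  0.3010475 , -0.0870086 ])}
top {'fx': 473.22923656295114, 'fy': 473.22923656295114, 'cx': 279.9501617462191, 'cy': 204.84163524224527, 'xyz': array([0.35314423, 0.00494985, 1.38965221]), 'attitude': array([ 0.06620013, -0.69769118,  0.71049997, -0.06351663])}
wrist {'fx': 324.9756760593644, 'fy': 324.9756760593644, 'cx': 279.4872984850318, 'cy': 206.48741783914394, 'xyz': array([0.18255377, 0.60127987, 0.37322487]), 'attitude': array([0.12113538, 0.8276466 , 0.54247741, 0.0777534 ])}
0.15
```

View pics/scene0.png

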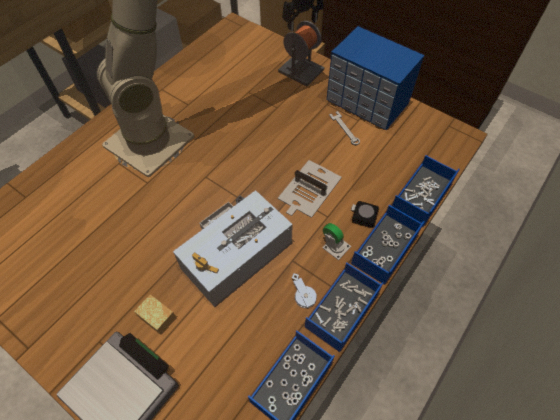

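View pics/top0.png

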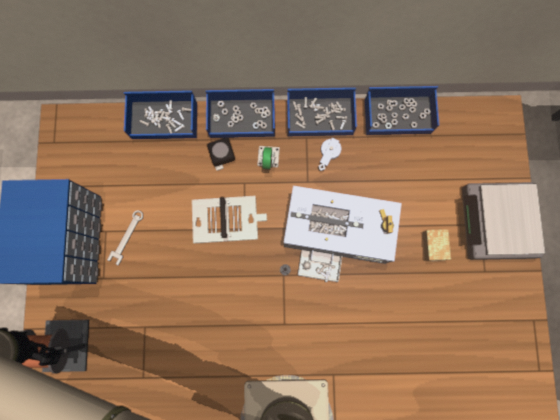

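View pics/wrist0.png

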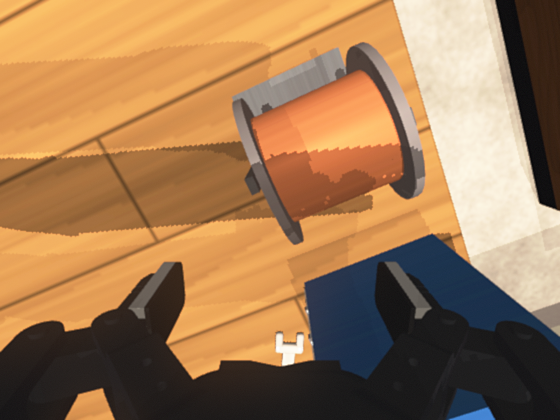

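The top view shows the guard at about (225,220), with its handle a dark bar at (223,218). The hopper deck is at (343,225), with studs near (295,217) and (362,226) and the knob at (387,220). Next I enlarge both areas.

```bash
cat > h.py <<'E'
import numpy as np,cv2
from scipy.spatial.transform import Rotation as R
from station import ctrl
def rot(q): return R.from_quat([q[1],q[2],q[3],q[0]]).as_matrix()
def ray(ci,u,v):
    d=rot(ci['attitude'])@np.array([(u-ci['cx'])/ci['fx'],(v-ci['cy'])/ci['fy'],1.]);return np.array(ci['xyz']),d
def onz(ci,u,v,z):
    o,d=ray(ci,u,v);return o+d*(z-o[2])/d[2]
def tri(c1,p1,c2,p2):
    o1,d1=ray(c1,*p1);o2,d2=ray(c2,*p2);d1/=np.linalg.norm(d1);d2/=np.linalg.norm(d2)
    t=np.linalg.lstsq(np.c_[d1,-d2],o2-o1,rcond=None)[0]
    a=o1+t[0]*d1;b=o2+t[1]*d2;return (a+b)/2,np.linalg.norm(a-b)
def proj(ci,P):
    p=rot(ci['attitude']).T@(np.array(P)-ci['xyz']);return ci['cx']+ci['fx']*p[0]/p[2],ci['cy']+ci['fy']*p[1]/p[2]
def crop(im,x0,y0,w,h,s,name):
    cv2.imwrite(name,cv2.resize(im[y0:y0+h,x0:x0+w],None,fx=s,fy=s,interpolation=cv2.INTER_CUBIC))
E
python3 - <<'E'
import cv2,numpy as np
from h import *
t=cv2.imread('pics/top0.png');s=cv2.imread('pics/scene0.png')
crop(t,180,180,230,110,3.4,'pics/tz.png'); crop(s,165,150,190,160,4,'pics/sz.png')
ci=ctrl.camera_info('top')
for n,p,z in [('guardhandle',(223,218),.05),('hc',(343,225),.115),('knob',(387,221),.15)]: print(n,onz(ci,*p,z))
E
```

```text
guardhandle [0.56678555 0.17173213 0.05      ]
hc [ 0.53112761 -0.16254496  0.115     ]
knob [ 0.53476127 -0.27464149  0.15      ]
```

View pics/tz.png

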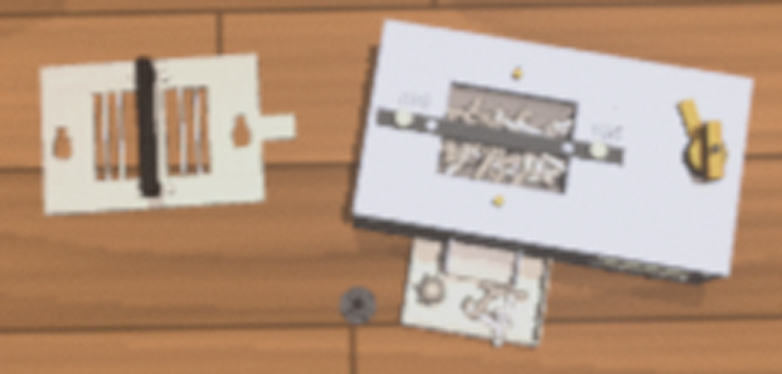

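View pics/sz.png

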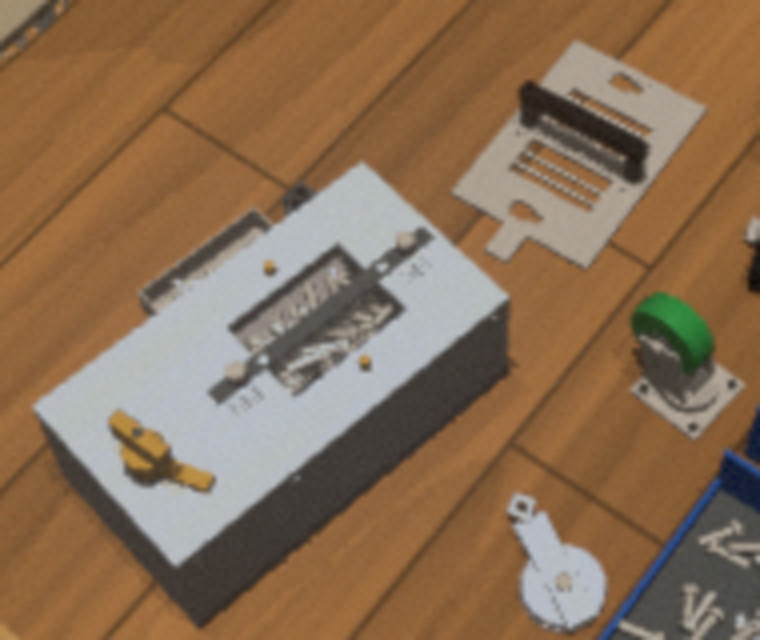

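```bash
cat >> h.py <<'E'
def st():
    s=ctrl.observe();T=rot(s['eef_rot']);return np.array(s['tool_pos']),T,s
def shift(P,yaw=None):
    """tool-frame shift (mm) to world P from measured pose, turn to make tool x at world yaw (mod pi nearest)"""
    p,T,s=st();d=T.T@(np.array(P)-p)*1000
    t=None
    if yaw is not None:
        cur=np.arctan2(T[1,0],T[0,0]);dy=(yaw-cur+np.pi/2)%np.pi-np.pi/2;t=-dy
    return d.round(1),t
E
python3 - <<'E'
from h import *
p,T,s=st();ci=ctrl.camera_info('wrist')
print('cam in tool',T.T@(ci['xyz']-p)); print((T.T@rot(ci['attitude'])).round(3)); print(T.round(3))
t=ctrl.camera_info('top')
for n,a,z in [('cab',(100,285),.2),('cab2',(100,180),.2)]: print(n,onz(t,*a,z))
# rough hopper pts, deck z .115
f=lambda u,v:(180+u/3.4,180+v/3.4)
for n,a,z in [('sL',(403,118),.129),('sR',(598,150),.129),('knob',(705,148),.151),('pB',(517,74),.125),('pF',(498,201),.125),('c1',(388,22),.115),('c2',(752,78),.115),('c3',(728,275),.115),('gh1',(146,60),.042),('gh2',(150,193),.042),('kl',(63,145),.004),('kr',(242,132),.004)]: print(n,onz(t,*f(*a),z).round(4))
E
```

```text
cam in tool [ 0.07272867 -0.00068826 -0.15354137]
[[-0.    -0.959 -0.285]
 [ 1.     0.    -0.001]
 [ 0.001 -0.285  0.959]]
[[-0.917  0.399 -0.   ]
 [ 0.399  0.917 -0.001]
 [-0.    -0.001 -1.   ]]
cab [0.38008554 0.45802158 0.2       ]
cab2 [0.64829332 0.47192416 0.2       ]
sL [ 0.5594 -0.042   0.129 ]
sR [ 0.5309 -0.1954  0.129 ]
knob [ 0.5279 -0.2749  0.151 ]
pB [ 0.594  -0.1342  0.125 ]
pF [ 0.4924 -0.1154  0.125 ]
c1 [ 0.6408 -0.0323  0.115 ]
c2 [ 0.5891 -0.3242  0.115 ]
c3 [ 0.4317 -0.2952  0.115 ]
gh1 [0.6279 0.1732 0.042 ]
gh2 [0.5136 0.1693 0.042 ]
kl [0.5615 0.2499 0.004 ]
kr [0.5701 0.0939 0.004 ]
```

Emit:
servo_tool --rows '[[[0,-40,-42,-40,-0.1],[0,-80,-83,-80,-0.2],[0,-120,-125,-120,-0.3],[0,-160,-166,-150,-0.4],[0,-200,-208,-150,-0.46],[0,-260,-230,-145,-0.46],[0,-320,-250,-140,-0.46],[0,-380,-265,-135,-0.46],[0,-425,-273,-130,-0.46],[0,-425,-273,-130,-0.46]]]'

```text
clock: 1.15
tool_pos: [0.4917, 0.1871, 0.3525]
eef_rot: [0.0, -0.025, 1.0, 0.0]
ft_force: [1.1, 1.1, -0.2]
gripper_width: 0.0851
```

Emit:
servo_tool --rows '[[[0,0,0,0,0],[0,0,0,0,0]]]'

```text
clock: 1.35
tool_pos: [0.491, 0.188, 0.3518]
eef_rot: [-0.0, -0.023, 1.0, -0.0]
ft_force: [-0.8, 1.2, 0.1]
gripper_width: 0.0853
```

```bash
cat >> h.py <<'E'
import pickle
def cap(name,tag):
    ci=ctrl.camera_info(name);im=ctrl.capture(name)[:,:,::-1].copy()
    cv2.imwrite(f'pics/{tag}.png',im);pickle.dump(ci,open(f'pics/{tag}.pkl','wb'));return im,ci
def load(tag): return cv2.imread(f'pics/{tag}.png'),pickle.load(open(f'pics/{tag}.pkl','rb'))
E
python3 - <<'E'
from h import *
cap('wrist','w1');p,T,s=st();print(p,T.round(3).tolist(),s['clock'],np.abs(s['joint_vel']).max())
print(shift([.52,-.12,.35],np.radians(171.3)))
E
```

```text
[0.49031174 0.18929641 0.35193634] [[-0.999, -0.049, -0.001], [-0.049, 0.999, 0.0], [0.001, 0.0, -1.0]] 1.4 0.021262157759592226
(array([ -14.4, -310.4,    1.9]), np.float64(0.20122286121899613))
```

View pics/w1.png

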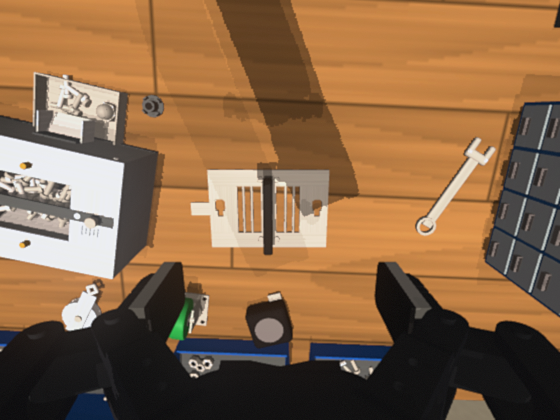

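The wrist view shows the guard with its handle at about (267,215), keyholes at about (221,207) and (317,207), and the ear at (200,209). Next is the hopper.

Emit:
servo_tool --rows '[[[0,0,-45,0,0.1],[0,0,-90,0,0.2],[0,-14,-140,0,0.2],[0,-14,-190,2,0.2],[0,-14,-240,2,0.2],[0,-14,-285,2,0.2],[0,-14,-310,2,0.2],[0,-14,-310,2,0.2],[0,-14,-310,2,0.2],[0,-14,-310,2,0.2]]]'

```text
clock: 2.4
tool_pos: [0.5202, -0.1177, 0.3501]
eef_rot: [-0.0, 0.074, 0.997, 0.0]
ft_force: [-0.7, 0.6, -0.1]
gripper_width: 0.0855
```

Run:
```python
from h import *
cap('wrist','w2');p,T,s=st();print(p,s['clock'],np.abs(s['joint_vel']).max(),np.degrees(np.arctan2(T[1,0],T[0,0])))
```

```text
[ 0.52013821 -0.11785102  0.35015015] 2.45 0.008873478464890311 171.55943386603545
```

View pics/w2.png

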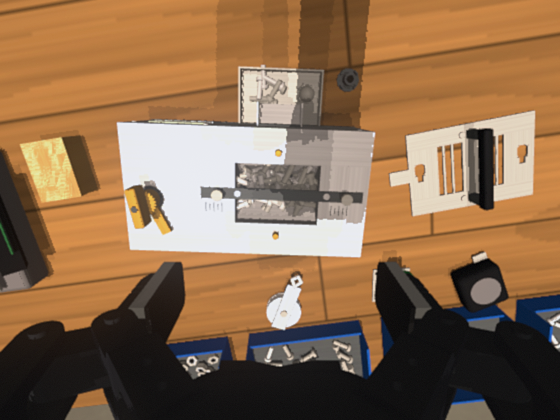

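Run:
```python
from h import *
im,_=load('w2'); crop(im,110,110,280,160,2.85,'pics/w2z.png'); crop(im,380,100,170,125,4.7,'pics/w2g.png')
im,_=load('w1'); crop(im,180,150,170,115,4.7,'pics/w1g.png')
```

```text
(no output)
```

View pics/w2z.png

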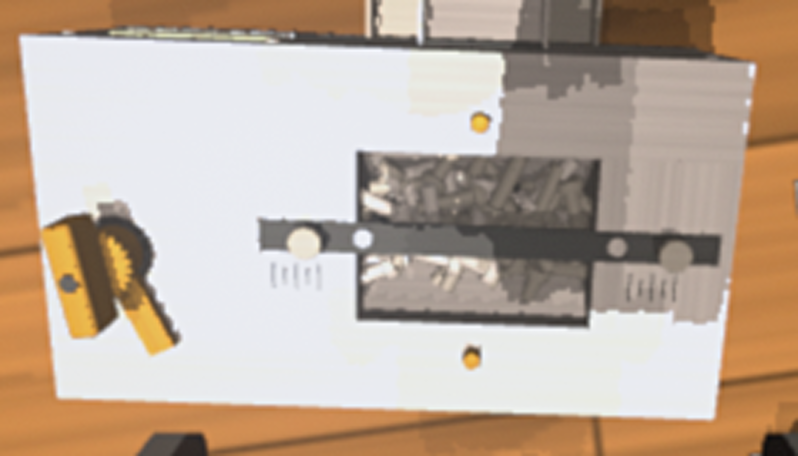

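View pics/w2g.png

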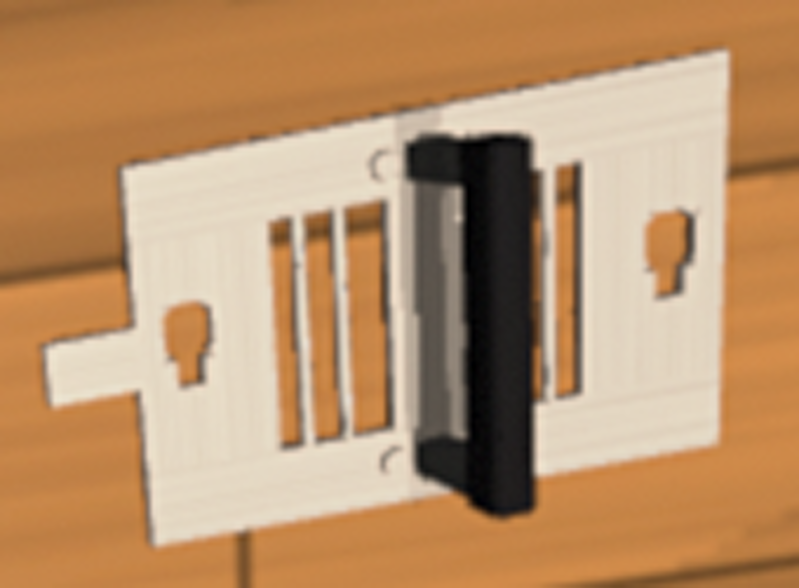

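View pics/w1g.png

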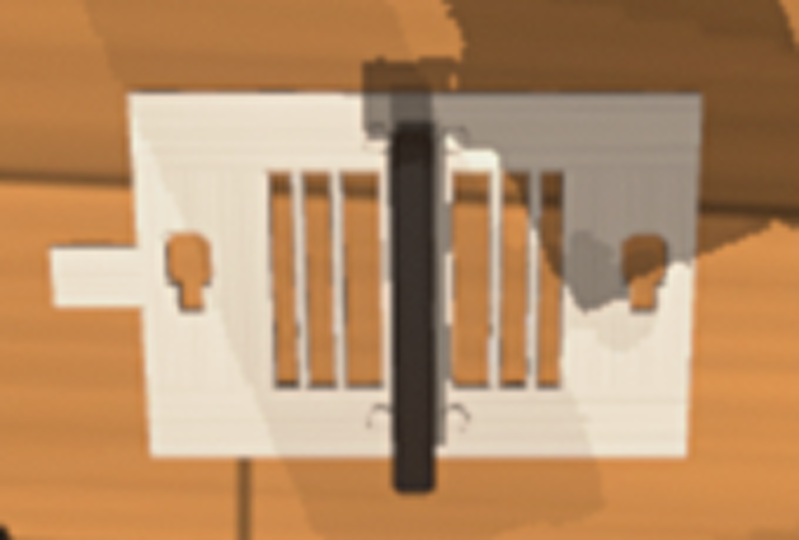

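Run:
```python
from h import *
i1,c1=load('w1');i2,c2=load('w2')
# enlarge black handle with contrast
g=cv2.resize(i2[120:220,460:500],None,fx=6,fy=6,interpolation=cv2.INTER_NEAREST); g2=cv2.resize(i1[165:265,250:290],None,fx=6,fy=6,interpolation=cv2.INTER_NEAREST)
cv2.imwrite('pics/hz.png',np.clip(np.hstack([g,g2]).astype(float)*2.5,0,255))
f1=lambda p:(180+p[0]/4.7-.4,150+p[1]/4.7-.4)
f2=lambda p:(380+p[0]/4.7-.4,100+p[1]/4.7-.4)
for n,a,b in [('pl-x-y',(128,93),(121,167)),('pl-x+y',(702,93),(728,50)),('pl+x+y',(688,457),(718,443)),('pl+x-y',(152,457),(153,545)),
 ('khR slot end',(190,310),(191,385)),('khL slot end',(642,310),(668,297)),('khR ent',(188,260),(187,330)),('khL ent',(645,260),(670,237)),('h+x+y',(433,490),(532,513)),('h-x+y',(433,125),(530,137))]:
    print(n,*tri(c1,f1(a),c2,f2(b)))
# hopper
t,ct=load('w2')[0],None
ct=ctrl.camera_info('top')
f=lambda p:(180+p[0]/3.4-.35,180+p[1]/3.4-.35); fw=lambda p:(110+p[0]/2.85-.3,110+p[1]/2.85-.3)
for n,a,b in [('sL',(403,118),(676,257)),('sR',(598,150),(304,242)),('pB',(517,72),(472,356)),('pF',(498,201),(480,121)),('c++',(388,22),(715,418)),('c+-',(752,78),(57,399)),('c--',(728,275),(20,35))]:
    print(n,*tri(ct,f(a),c2,fw(b)),onz(c2,*fw(b),{'s':.129,'p':.125,'c':.115}[n[0]]).round(4))
```

```text
pl-x-y [0.51152745 0.07440742 0.00345915] 7.334351890101542e-05
pl-x+y [0.50304186 0.26462903 0.00282607] 0.0006255534778976766
pl+x+y [0.63351189 0.27148865 0.00194545] 0.0003059190738188069
pl+x-y [0.64181205 0.08070137 0.00309501] 0.0007526371864906163
khR slot end [0.58635488 0.09464109 0.00383718] 0.00025003072613753583
khL slot end [0.57957176 0.25070382 0.00297101] 0.0008391474687511609
khR ent [0.56800508 0.09398483 0.00359651] 0.0006134740951906801
khL ent [0.56054068 0.25014633 0.00331739] 0.0009451526589075863
h+x+y [0.63069957 0.18146843 0.04680236] 0.0011217511745437397
h-x+y [0.51209892 0.1767753  0.04586992] 0.005756277309087079
sL [ 0.56212386 -0.04183848  0.12384223] 0.002121499779011698 [ 0.5615 -0.0433  0.129 ]
sR [ 0.52966475 -0.19282339  0.14207528] 0.001091758536994542 [ 0.5322 -0.1963  0.129 ]
pB [ 0.59917491 -0.13524615  0.11239163] 0.0010993084048670858 [ 0.5944 -0.1349  0.125 ]
pF [ 0.49639181 -0.11678698  0.10089539] 0.000760270372389409 [ 0.4938 -0.1163  0.125 ]
c++ [ 0.64013806 -0.03139362  0.1235493 ] 0.0007280001832206701 [ 0.6447 -0.0299  0.115 ]
c+- [ 0.58851408 -0.32137775  0.12288621] 0.0002511758439260341 [ 0.5913 -0.3259  0.115 ]
c-- [ 0.43290448 -0.29320136  0.1208915 ] 0.0012961468741097125 [ 0.4333 -0.2963  0.115 ][ WARN:0@0.910] global loadsave.cpp:1063 imwrite_ Unsupported depth image for selected encoder is fallbacked to CV_8U.
```

View pics/hz.png

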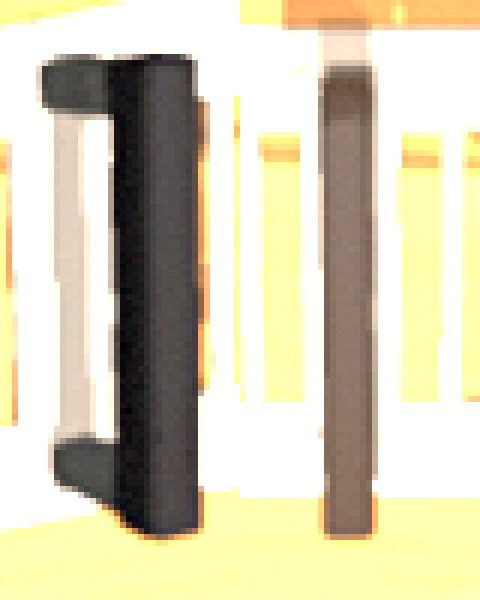

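Run:
```python
from h import *
print(shift([.54,-.08,.25],np.radians(169.5)))
```

```text
(array([-14.1,  40.3, 100.2]), np.float64(0.035943901689394764))
```

Emit:
servo_tool --rows '[[[0,-6,18,45,0.036],[0,-14,40,90,0.036],[0,-14,40,100,0.036],[0,-14,40,100,0.036],[0,-14,40,100,0.036]]]'

```text
clock: 2.95
tool_pos: [0.5401, -0.0829, 0.2517]
eef_rot: [0.001, 0.093, 0.996, 0.0]
ft_force: [-0.1, -0.6, 0.1]
gripper_width: 0.0852
```

Run:
```python
from h import *
im,ci=cap('wrist','w3');p,T,s=st();print(p,s['clock'],np.abs(s['joint_vel']).max(),np.degrees(np.arctan2(T[1,0],T[0,0])))
crop(im,60,80,360,200,2.2,'pics/w3z.png')
```

```text
[ 0.54037702 -0.08321756  0.25212789] 3.0 0.005286751523444749 169.26916309556722
```

View pics/w3z.png

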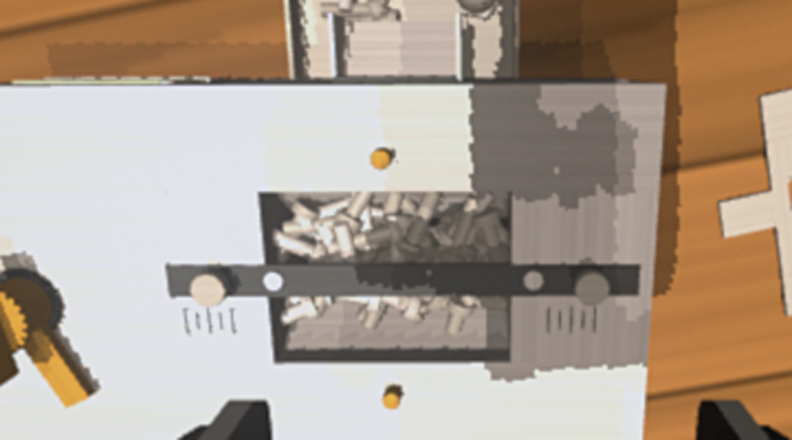

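Run:
```python
from h import *
im,ci=load('w3');i2,c2=load('w2')
def z(im,u,v,r,s): return cv2.resize(im[v-r:v+r,u-r:u+r],(s,s),interpolation=cv2.INTER_NEAREST)
cv2.imwrite('pics/heads.png',np.vstack([np.hstack([z(im,154,211,14,280),z(im,329,211,14,280)]),np.hstack([z(i2,217,195,14,280),z(i2,347,199,14,280)])]))
```

```text
(no output)
```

View pics/heads.png

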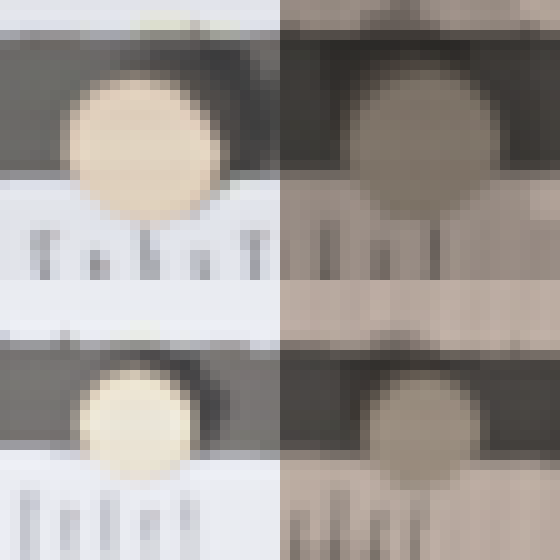

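Run:
```python
from h import *
im,c3=load('w3');i2,c2=load('w2');i1,c1=load('w1')
P={}
for n,a,b,zz in [('sL',(346.5,199.1),(328.75,210.8),.129),('sR',(216.15,194.9),(153.75,211.25),.129)]:
    t,e=tri(c2,a,c3,b);A=onz(c2,*a,zz);B=onz(c3,*b,zz);print(n,t.round(4),round(e,4),A.round(4),B.round(4));P[n]=(A,B)
for k in (0,1):
    d=P['sL'][k]-P['sR'][k];print(np.linalg.norm(d),np.degrees(np.arctan2(-d[0],d[1])),(P['sL'][k]+P['sR'][k])/2)
fw=lambda p:(110+p[0]/2.85-.3,110+p[1]/2.85-.3); f3=lambda p:(60+p[0]/2.2-.3,80+p[1]/2.2-.3)
for n,a,b,zz in [('pB',(472,356),(392,397),.125),('pF',(480,121),(380,157),.125),('c++',(715,418),None,.115),('c-+',(755,62),(666,84),.115)]:
    print(n,onz(c2,*fw(a),zz).round(4),b and (onz(c3,*f3(b),zz).round(4),tri(c2,fw(a),c3,f3(b))))
```

```text
sL [ 0.5611 -0.0433  0.128 ] 0.0007 [ 0.5605 -0.0437  0.129 ] [ 0.5611 -0.0433  0.129 ]
sR [ 0.5328 -0.1968  0.1283] 0.0001 [ 0.5325 -0.1966  0.129 ] [ 0.5326 -0.1965  0.129 ]
0.15550952357124725 -10.340577186153197 [ 0.54649975 -0.12014874  0.129     ]
0.1558567048165464 -10.522770228226356 [ 0.54687822 -0.11986923  0.129     ]
pB [ 0.5944 -0.1349  0.125 ] (array([ 0.595 , -0.1343,  0.125 ]), (array([ 0.59556819, -0.13490793,  0.12296208]), np.float64(0.000698084606701383)))
pF [ 0.4938 -0.1163  0.125 ] (array([ 0.4941, -0.1162,  0.125 ]), (array([ 0.494081  , -0.11634144,  0.12405426]), np.float64(0.00023649522367890876)))
c++ [ 0.6447 -0.0299  0.115 ] None
c-+ [ 0.4878 -0.0015  0.115 ] (array([ 0.4881, -0.0014,  0.115 ]), (array([4.88511732e-01, 8.74140507e-05, 1.08877562e-01]), np.float64(0.00013935300575593413)))
```

Run:
```python
from h import *
print(shift([.572,.172,.15],np.radians(182.5)))
```

```text
(array([ 16.7, 256.6, 102.2]), np.float64(-0.2309216667767262))
```

Emit:
servo_tool --rows '[[[0,3,48,-5,-0.1],[0,6,96,-5,-0.2],[0,10,144,-5,-0.231],[0,14,192,20,-0.231],[0,17,235,50,-0.231],[0,17,257,85,-0.231],[0,17,257,102,-0.231],[0,17,257,102,-0.231],[0,17,257,102,-0.231]]]' --force 80

```text
clock: 3.9
tool_pos: [0.572, 0.1721, 0.1503]
eef_rot: [0.001, -0.021, 1.0, 0.0]
ft_force: [0.0, -0.0, 0.8]
gripper_width: 0.0853
```

Run:
```python
from h import *
im,ci=cap('wrist','w4');p,T,s=st();print(p,s['clock'],np.degrees(np.arctan2(T[1,0],T[0,0])),shift([.572,.172,.042],np.radians(182.5)))
```

```text
[0.57226208 0.17213747 0.15076837] 3.95 -177.57192421354543 (array([  0.6,  -0.2, 108.8]), np.float64(-0.001255314338274971))
```

View pics/w4.png

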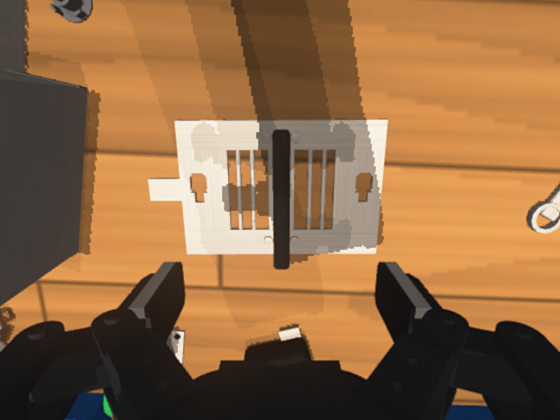

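The handle (u≈281) is centred between the jaws (181..377, centre 279). I descend and grip.

Emit:
servo_tool --rows '[[[0,0,0,40,0],[0,0,0,80,0],[0,0,0,105,0],[0,0,0,108.5,0],[1,0,0,108.5,0],[1,0,0,108.5,0],[1,0,0,108.5,0],[1,0,0,108.5,0],[1,0,0,108.5,0],[1,0,0,108.5,0]]]' --force 80

```text
clock: 4.95
tool_pos: [0.5711, 0.1732, 0.0403]
eef_rot: [0.0, -0.022, 1.0, 0.0]
ft_force: [-0.4, -0.4, 6.3]
gripper_width: 0.0002
```

Emit:
servo_tool --rows '[[[1,0,0,0,0],[1,0,0,0,0],[1,0,0,0,0]]]'

```text
clock: 5.25
tool_pos: [0.5711, 0.1732, 0.0403]
eef_rot: [0.0, -0.022, 1.0, 0.0]
ft_force: [-0.6, -0.6, 6.1]
gripper_width: -0.0004
```

Run:
```python
from h import *
im,ci=cap('wrist','w5');im,ci=cap('scene','s5');crop(im,240,80,160,140,4.5,'pics/s5z.png')
```

```text
(no output)
```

View pics/w5.png

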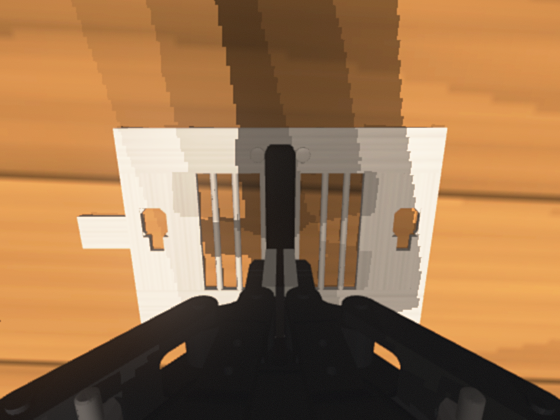

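View pics/s5z.png

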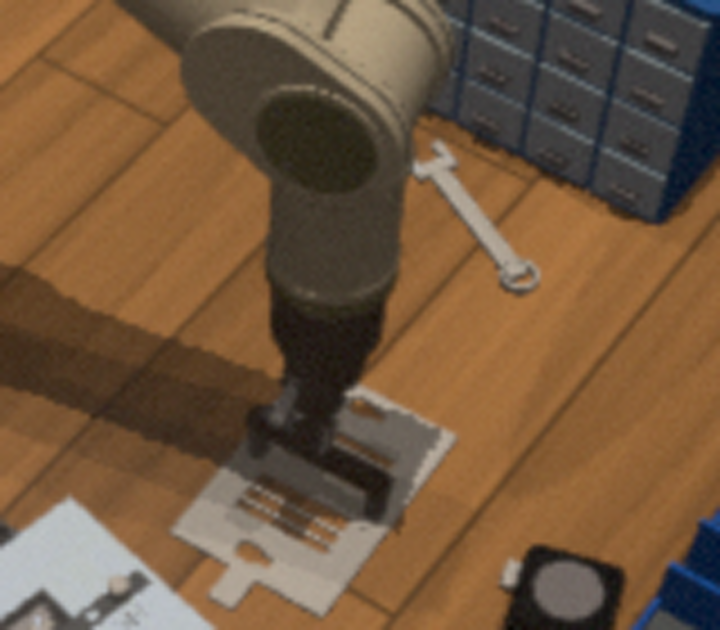

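Run:
```python
from h import *
im,ci=load('w5');g=im[230:350,210:350];cv2.imwrite('pics/w5z.png',np.clip(cv2.resize(g,None,fx=5,fy=5).astype(float)*2.2,0,255).astype(np.uint8))
print(ctrl.observe()['joint_efforts'])
for z in (.051,.033,.02,.06): print(z,[onz(ci,u,150,z).round(4).tolist() for u in (265,296)], proj(ci,[.571,.173,z]))
```

```text
[ 2.03624542e-02 -5.76922739e+01  5.97634479e+00 -3.11149478e+01
  1.23907474e-02 -2.72019580e-01  1.24391165e-03]
0.051 [[0.5151, 0.1637, 0.051], [0.5145, 0.1772, 0.051]] (np.float64(280.5600673802814), np.float64(266.8304708682904))
0.033 [[0.5173, 0.163, 0.033], [0.5166, 0.1782, 0.033]] (np.float64(280.4745376450462), np.float64(251.34622981841846))
0.02 [[0.5188, 0.1625, 0.02], [0.5181, 0.1789, 0.02]] (np.float64(280.4225623893528), np.float64(241.9366673361678))
0.06 [[0.5141, 0.164, 0.06], [0.5135, 0.1767, 0.06]] (np.float64(280.6102588545331), np.float64(275.9170988559039))
```

View pics/w5z.png

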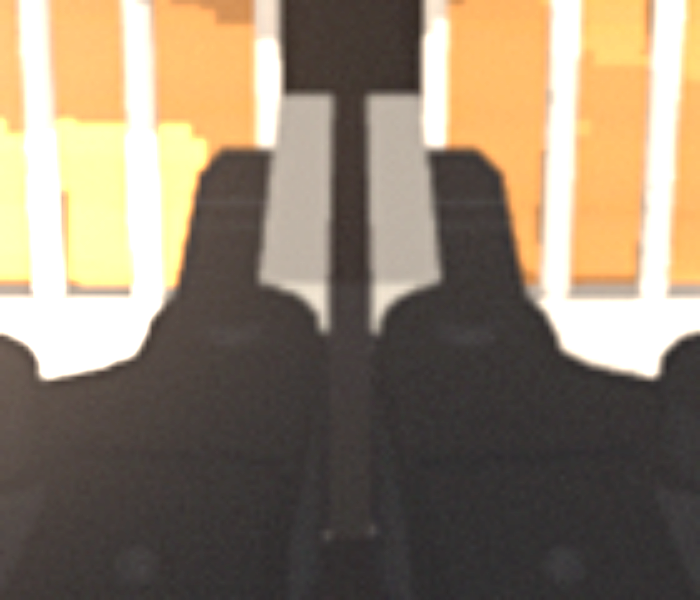

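Emit:
servo_tool --rows '[[[1,0,0,-5,0],[1,0,0,-15,0],[1,0,0,-30,0],[1,0,0,-40,0],[1,0,0,-40,0]]]'

```text
clock: 5.85
tool_pos: [0.572, 0.1735, 0.0821]
eef_rot: [0.002, -0.022, 1.0, 0.001]
ft_force: [0.2, 0.3, -1.3]
gripper_width: 0.0004
```

Run:
```python
from h import *
im,ci=cap('wrist','w6');cv2.imwrite('pics/w6b.png',np.clip(im.astype(float)*1.8,0,255).astype(np.uint8));p,T,s=st();print(p,s['ft_force'],s['gripper_width'],s['clock'])
print([proj(ci,[.571+x,.173,.051]) for x in (-.059,.059)])
```

```text
[0.57141628 0.1733362  0.08096066] [ 0.22878661  0.01553455 -0.4838514 ] 0.00046655661205031144 5.9
[(np.float64(284.67410093395586), np.float64(134.4493919936239)), (np.float64(275.96682058625254), np.float64(316.98002148707593))]
```

View pics/w6b.png

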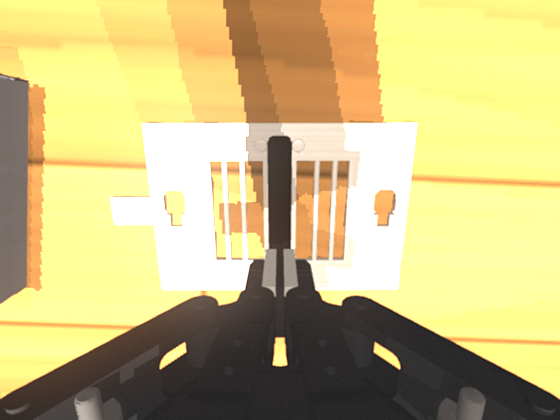

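Run:
```python
from h import *
p,T,s=st();im,ci=cap('scene','s6')
x0,y0,S=270,130,7
g=cv2.resize(im[y0:y0+80,x0:x0+90],None,fx=S,fy=S,interpolation=cv2.INTER_CUBIC).astype(float);g=np.clip(g*1.8,0,255).astype(np.uint8)
for k,c in [(.019,(0,0,255)),(0,(0,255,0)),(-.016,(255,0,0))]:
    u,v=proj(ci,p+T@np.array([0,0,k]));cv2.circle(g,(int((u-x0+.5)*S),int((v-y0+.5)*S)),4,c,-1);print(k,u,v)
for q in ([.513,.171,.051],[.631,.175,.051]):
    u,v=proj(ci,q);cv2.circle(g,(int((u-x0+.5)*S),int((v-y0+.5)*S)),4,(0,255,255),-1)
cv2.imwrite('pics/s6z.png',g)
```

```text
0.019 309.77756300864326 176.18229534553166
0 310.0675320118125 172.58852367013756
-0.016 310.31679199968545 169.49928490862757
```

View pics/s6z.png

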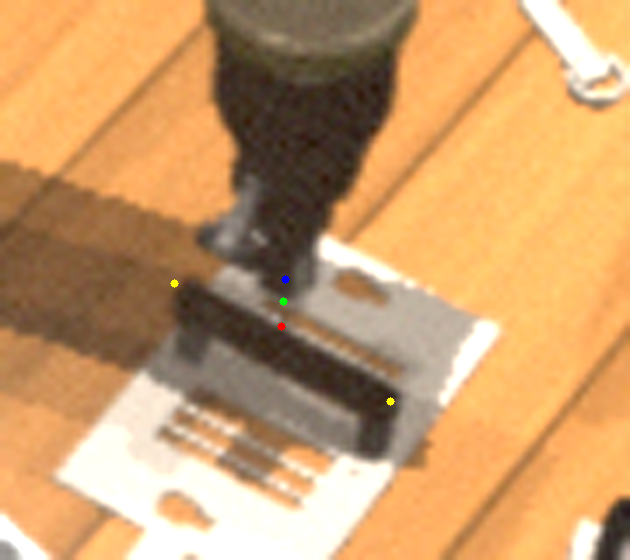

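The jaws closed on top of the bar. The contact and both camera views agree that the real fingertips are about 11–16 mm behind the reported TCP, where the text puts them 19 mm ahead. So I go about 30 mm lower and try the grasp again.

Emit:
servo_tool --rows '[[[0,0,0,0,0],[0,0,0,0,0],[0,0,0,0,0],[0,0,0,0,0],[0,0,0,0,0],[0,0,-1,20,0],[0,0,-1,40,0],[0,0,-1,55,0],[0,0,-1,60,0],[0,0,-1,60,0]]]'

```text
clock: 6.95
tool_pos: [0.5705, 0.1719, 0.0192]
eef_rot: [-0.001, -0.022, 1.0, -0.0]
ft_force: [-0.0, -1.1, 0.9]
gripper_width: 0.0858
```

Run:
```python
from h import *
p,T,s=st();print(p,s['ft_force'],s['gripper_width']);im,ci=cap('scene','s7');crop(im,270,130,90,80,7,'pics/s7z.png');im,ci=cap('wrist','w7')
```

```text
[0.57048887 0.17190602 0.01919738] [-0.01567984 -1.11353722  0.86341299] 0.08581458143231141
```

View pics/s7z.png

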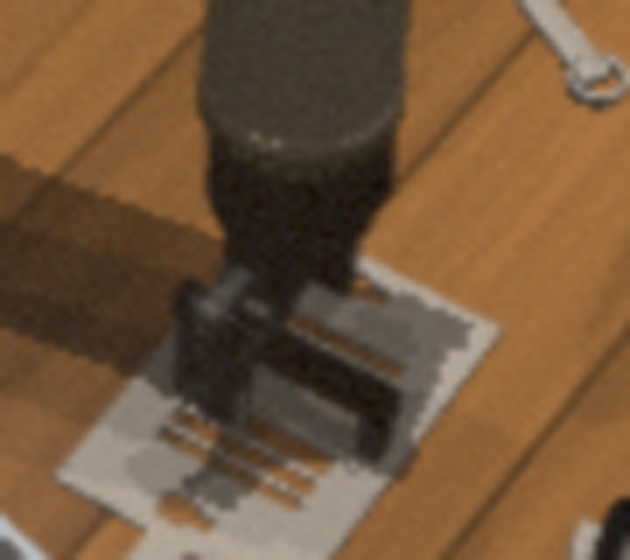

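View pics/w7.png

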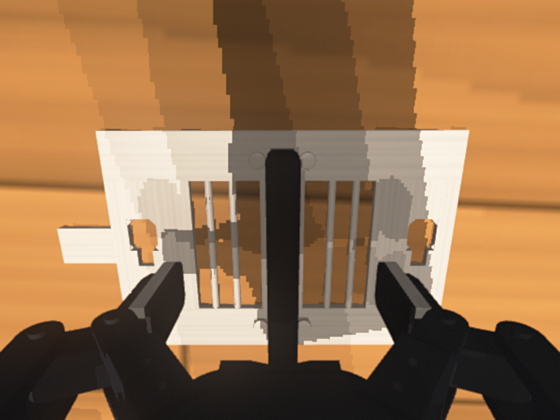

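The fingers straddle the bar at TCP z=0.019. I go 10 mm lower and close.

Emit:
servo_tool --rows '[[[0,-1,0,6,0],[0,-1,0,10,0],[0.5,-1,0,10,0],[0.8,-1,0,10,0],[1,-1,0,10,0],[1,-1,0,10,0],[1,-1,0,10,0],[1,-1,0,10,0],[1,-1,0,10,0],[1,-1,0,10,0]]]' --force 80

```text
clock: 8.05
tool_pos: [0.5721, 0.1723, 0.0101]
eef_rot: [0.0, -0.022, 1.0, 0.0]
ft_force: [-1.4, 0.1, 5.5]
gripper_width: 0.0126
```

Gripped, width 12.6 mm. I lift and look.

Emit:
servo_tool --rows '[[[1,0,0,-5,0],[1,0,0,-15,0],[1,0,0,-40,0],[1,0,0,-80,0],[1,0,0,-120,0],[1,0,0,-160,0],[1,0,0,-190,0],[1,0,0,-190,0],[1,0,0,-190,0]]]'

```text
clock: 8.95
tool_pos: [0.5716, 0.172, 0.1997]
eef_rot: [0.0, -0.022, 1.0, 0.0]
ft_force: [-0.3, 0.0, -4.9]
gripper_width: 0.0127
```

Run:
```python
from h import *
p,T,s=st();print(p,T.round(3).tolist(),s['ft_force'],s['torque'],s['gripper_width'],s['clock']);im,ci=cap('wrist','w8')
print(shift([.5547,-.1214,.2],np.radians(169.55)))
```

```text
[0.57157874 0.17203783 0.19965743] [[-0.999, -0.044, 0.0], [-0.044, 0.999, 0.0], [-0.0, 0.0, -1.0]] [-0.33520121  0.04096081 -4.86988056] [0.0198272  0.03006383 0.03485263] 0.012703265501450945 8.95
(array([  29.2, -292.3,   -1.3]), np.float64(0.22668366554465003))
```

View pics/w8.png

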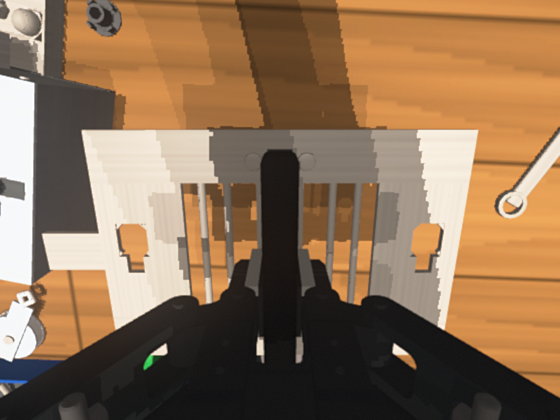

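Run:
```python
from h import *
im,ci=load('w8')
def z(u,v,r,S): return cv2.resize(im[v-r:v+r,u-r:u+r],None,fx=S,fy=S,interpolation=cv2.INTER_NEAREST)
cv2.imwrite('pics/w8z.png',np.hstack([z(132,245,30,6),z(427,245,30,6)]))
```

```text
(no output)
```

View pics/w8z.png

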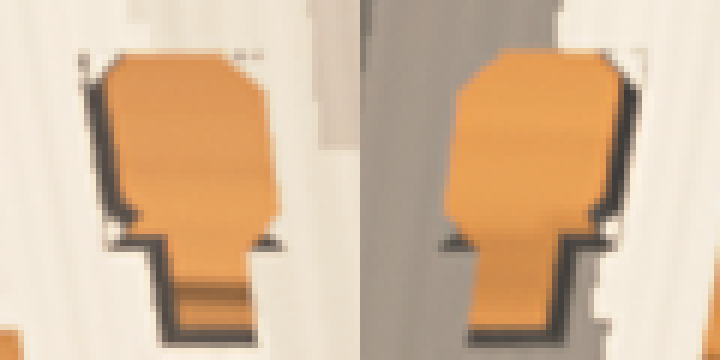

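Run:
```python
from h import *
im,ci=load('w8');p,T,s=st()
for zt in (.006,.009,.003):
    r={}
    for n,a in dict(Rend=(136.2,272.0),Rtop=(129.7,223.2),Rmid=(102+182.5/6-.5,215+160/6-.5),Lend=(422.2,272),Ltop=(428.7,222.5),Lmid=(397+181.5/6-.5,215+160/6-.5)).items():
        P=onz(ci,*a,p[2]-zt);r[n]=(T.T@(P-p)*1000).round(1)
    print(zt,{k:v[:2].tolist() for k,v in r.items()},'dist',np.linalg.norm(r['Lend']-r['Rend']),'len',np.linalg.norm(r['Rend']-r['Rtop']),'yaw',np.degrees(np.arctan2(-(r['Lend']-r['Rend'])[0],(r['Lend']-r['Rend'])[1])))
```

```text
0.006 {'Rend': [-12.8, -79.3], 'Rtop': [15.6, -79.1], 'Rmid': [5.5, -79.3], 'Lend': [-12.7, 77.6], 'Ltop': [16.0, 77.4], 'Lmid': [5.5, 77.8]} dist 156.90006373485 len 28.40088026804803 yaw -0.03651738161566791
0.009 {'Rend': [-14.3, -80.8], 'Rtop': [14.6, -80.6], 'Rmid': [4.2, -80.8], 'Lend': [-14.3, 79.1], 'Ltop': [15.0, 78.9], 'Lmid': [4.2, 79.2]} dist 159.90003126954036 len 28.900865038956876 yaw -0.0
0.003 {'Rend': [-11.2, -77.8], 'Rtop': [16.7, -77.7], 'Rmid': [6.7, -77.8], 'Lend': [-11.1, 76.2], 'Ltop': [17.1, 76.0], 'Lmid': [6.8, 76.3]} dist 154.00006493505123 len 27.90035842063682 yaw -0.03720504640262511
```

Emit:
servo_tool --rows '[[[1,0,-35,0,0],[1,2,-75,0,0.05],[1,6,-115,0,0.12],[1,12,-160,0,0.18],[1,18,-200,0,0.2276],[1,24,-240,0,0.2276],[1,28,-270,0,0.2276],[1,30.5,-285,10,0.2276],[1,30.5,-291,25,0.2276],[1,30.5,-291,30,0.2276]]]'

```text
clock: 10.0
tool_pos: [0.5526, -0.1199, 0.1665]
eef_rot: [-0.002, 0.092, 0.996, -0.0]
ft_force: [0.3, 1.1, -4.2]
gripper_width: 0.0124
```

Emit:
servo_tool --rows '[[[1,0,0,0,0],[1,0,0,5,0],[1,0,0,10,0],[1,0,0,10,0],[1,0,0,10,0]]]'

```text
clock: 10.5
tool_pos: [0.5543, -0.1197, 0.1598]
eef_rot: [0.0, 0.091, 0.996, 0.0]
ft_force: [0.6, -0.1, -5.1]
gripper_width: 0.0125
```

Run:
```python
from h import *
p,T,s=st();print(p,np.degrees(np.arctan2(T[1,0],T[0,0])),T[:,2].round(4),s['ft_force'],s['torque'],s['gripper_width'],s['clock']);im,ci=cap('wrist','w9');cap('scene','s9')
print(shift([.5534,-.1203,.17],np.radians(169.5)))
```

```text
[ 0.55428003 -0.11965072  0.15978687] 169.51603792109145 [ 1.e-04  1.e-04 -1.e+00] [ 0.62097697 -0.05033069 -5.0577911 ] [ 0.0186327  -0.02221462 -0.01109097] 0.012472178628124534 10.5
(array([  0.9,  -0.6, -10. ]), np.float64(-8.936955147031966e-06))
```

View pics/w9.png

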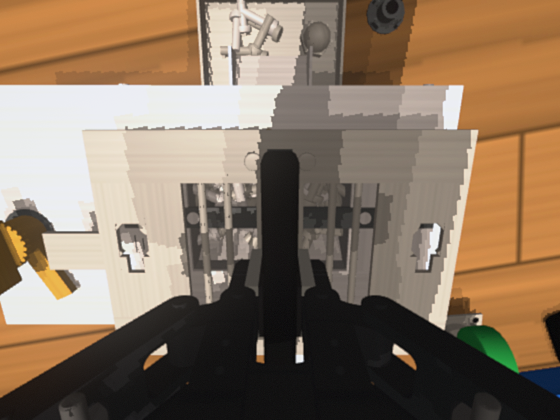

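Emit:
servo_tool --rows '[[[1,0.9,-0.6,0,0],[1,0.9,-0.6,0,0],[1,0.9,-0.6,0,0]]]'

```text
clock: 10.9
tool_pos: [0.5532, -0.1204, 0.1599]
eef_rot: [0.0, 0.092, 0.996, 0.0]
ft_force: [-0.3, -0.5, -4.5]
gripper_width: 0.0127
```

Run:
```python
from h import *
p,T,s=st();print(p,s['ft_force'],s['clock']);im,ci=cap('wrist','w10')
def z(u,v,r,S): return cv2.resize(im[v-r:v+r,u-r:u+r],None,fx=S,fy=S,interpolation=cv2.INTER_NEAREST)
cv2.imwrite('pics/w10z.png',np.hstack([z(132,245,30,6),z(427,245,30,6)]))
for n,y in (('sR',-.078),('sL',.078)):
    q=np.array([.5468,-.1199,.129])+np.array([.1822,.9833,0])*y*np.sign(1); print(n,q,proj(ci,q))
```

```text
[ 0.55323853 -0.12043278  0.15986293] [-0.26867579 -0.45487891 -4.51251324] 10.9
sR [ 0.5325884 -0.1965974  0.129    ] (np.float64(150.3744602021615), np.float64(225.18740950449714))
sL [ 0.5610116 -0.0432026  0.129    ] (np.float64(409.4721263027718), np.float64(225.20647836866817))
```

View pics/w10z.png

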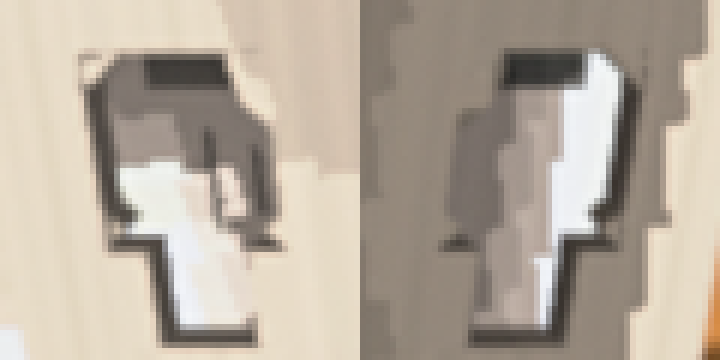

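Emit:
servo_tool --rows '[[[1,0,0,8,0],[1,0,0,15,0],[1,0,0,20,0],[1,0,0,21,0],[1,0,0,22,0],[1,0,0,22,0]]]'

```text
clock: 11.55
tool_pos: [0.5533, -0.1204, 0.1377]
eef_rot: [0.0, 0.092, 0.996, 0.0]
ft_force: [0.1, 0.6, -3.7]
gripper_width: 0.0125
```

Emit:
servo_tool --rows '[[[1,0,0,0.5,0],[1,0,0,1,0],[1,0,0,1,0]]]'

```text
clock: 11.85
tool_pos: [0.5533, -0.1203, 0.1368]
eef_rot: [0.0, 0.092, 0.996, 0.0]
ft_force: [-0.2, -0.1, -4.6]
gripper_width: 0.0129
```

Emit:
servo_tool --rows '[[[1,0,0,0.5,0],[1,0,0,1,0],[1,0,0,1,0]]]'

```text
clock: 12.15
tool_pos: [0.5532, -0.1203, 0.1357]
eef_rot: [-0.0, 0.092, 0.996, 0.0]
ft_force: [0.5, -0.3, -4.6]
gripper_width: 0.0128
```

Emit:
servo_tool --rows '[[[1,0,0,0.5,0],[1,0,0,1,0],[1,0,0,1,0],[1,0,0,1,0]]]'

```text
clock: 12.55
tool_pos: [0.5532, -0.1204, 0.1347]
eef_rot: [0.0, 0.092, 0.996, 0.0]
ft_force: [0.2, -0.1, -4.5]
gripper_width: 0.013
```

Emit:
servo_tool --rows '[[[1,0,0,0.5,0],[1,0,0,1,0],[1,0,0,1,0]]]'

```text
clock: 12.85
tool_pos: [0.5533, -0.1204, 0.1338]
eef_rot: [0.0, 0.092, 0.996, 0.0]
ft_force: [-0.3, -0.7, -2.5]
gripper_width: 0.0125
```

Emit:
servo_tool --rows '[[[1,0,0,0.5,0],[1,0,0,1,0],[1,0,0,1,0]]]'

```text
clock: 13.15
tool_pos: [0.5533, -0.1204, 0.1328]
eef_rot: [0.0, 0.092, 0.996, 0.0]
ft_force: [-0.7, 0.7, -1.8]
gripper_width: 0.0127
```

The force is rising at the spring rate, with no hard contact, so the heads are through. I press on slowly.

Emit:
servo_tool --rows '[[[1,0,0,0.5,0],[1,0,0,1,0],[1,0,0,1.5,0],[1,0,0,2,0],[1,0,0,2,0]]]'

```text
clock: 13.65
tool_pos: [0.5533, -0.1204, 0.1308]
eef_rot: [0.0, 0.092, 0.996, 0.0]
ft_force: [-1.5, 0.2, 1.5]
gripper_width: 0.0125
```

Emit:
servo_tool --rows '[[[1,0,0,0.5,0],[1,0,0,1,0],[1,0,0,1.5,0],[1,0,0,2,0],[1,0,0,2,0]]]'

```text
clock: 14.15
tool_pos: [0.5534, -0.1204, 0.1289]
eef_rot: [0.0, 0.092, 0.996, 0.0]
ft_force: [-1.6, 0.1, 4.2]
gripper_width: 0.0126
```

Emit:
servo_tool --rows '[[[1,0,0,0.5,0],[1,0,0,1,0],[1,0,0,1.5,0],[1,0,0,2,0],[1,0,0,2,0]]]'

```text
clock: 14.65
tool_pos: [0.5534, -0.1204, 0.127]
eef_rot: [0.0, 0.092, 0.996, 0.0]
ft_force: [-2.3, 0.8, 6.6]
gripper_width: 0.0127
```

Emit:
servo_tool --rows '[[[1,1,0,0,0],[1,2,0,0,0],[1,3,0,0,0],[1,4,0,0,0],[1,5,0,0,0],[1,5,0,0,0]]]'

```text
clock: 15.25
tool_pos: [0.5502, -0.1197, 0.1278]
eef_rot: [0.002, 0.091, 0.996, -0.0]
ft_force: [4.7, -1.6, 5.1]
gripper_width: 0.0126
```

Emit:
servo_tool --rows '[[[1,1,0,0,0],[1,2,0,0,0],[1,3,0,0,0],[1,4,0,0,0],[1,5,0,0,0],[1,5,0,0,0]]]'

```text
clock: 15.85
tool_pos: [0.5453, -0.1189, 0.1278]
eef_rot: [0.002, 0.092, 0.996, -0.0]
ft_force: [4.5, -2.1, 6.0]
gripper_width: 0.0127
```

Emit:
servo_tool --rows '[[[1,1,0,0,0],[1,2,0,0,0],[1,3,0,0,0],[1,4,0,0,0],[1,4,0,0,0]]]'

```text
clock: 16.35
tool_pos: [0.5413, -0.1181, 0.1278]
eef_rot: [0.002, 0.091, 0.996, -0.0]
ft_force: [4.2, -1.4, 4.6]
gripper_width: 0.0132
```

Emit:
servo_tool --rows '[[[1,0.5,0,0,0],[1,1,0,0,0],[1,1.5,0,0,0],[1,1.5,0,0,0]]]'

```text
clock: 16.75
tool_pos: [0.5399, -0.1178, 0.1278]
eef_rot: [0.002, 0.091, 0.996, -0.0]
ft_force: [4.0, -0.7, 4.9]
gripper_width: 0.013
```

Emit:
servo_tool --rows '[[[1,0.5,0,0,0],[1,1,0,0,0],[1,1,0,0,0]]]'

```text
clock: 17.05
tool_pos: [0.539, -0.1177, 0.1278]
eef_rot: [0.002, 0.091, 0.996, -0.0]
ft_force: [4.3, -2.6, 5.4]
gripper_width: 0.0128
```

Emit:
servo_tool --rows '[[[1,0.5,0,0,0],[1,1,0,0,0],[1,1,0,0,0]]]'

```text
clock: 17.35
tool_pos: [0.5382, -0.1175, 0.1279]
eef_rot: [0.003, 0.092, 0.996, -0.0]
ft_force: [6.2, -1.2, 3.7]
gripper_width: 0.0129
```

Emit:
servo_tool --rows '[[[1,0,0,-0.5,0],[1,0,0,-1,0],[1,0,0,-1,0]]]'

```text
clock: 17.65
tool_pos: [0.5382, -0.1176, 0.1288]
eef_rot: [0.003, 0.092, 0.996, -0.0]
ft_force: [6.8, -1.0, 3.6]
gripper_width: 0.0131
```

Emit:
servo_tool --rows '[[[0.8,0,0,0,0],[0.5,0,0,0,0],[0,0,0,0,0],[0,0,0,0,0],[0,0,0,0,0],[0,0,0,0,0]]]'

```text
clock: 18.25
tool_pos: [0.5359, -0.1172, 0.1277]
eef_rot: [-0.0, 0.092, 0.996, 0.0]
ft_force: [0.5, -0.3, -0.2]
gripper_width: 0.0854
```

Emit:
servo_tool --rows '[[[0,0,0,-15,0],[0,0,0,-50,0],[0,0,0,-90,0],[0,0,0,-100,0],[0,0,0,-100,0]]]'

```text
clock: 18.75
tool_pos: [0.5369, -0.1174, 0.2293]
eef_rot: [0.002, 0.092, 0.996, 0.0]
ft_force: [-0.7, 0.6, -0.6]
gripper_width: 0.0851
```

Run:
```python
from h import *
p,T,s=st();print(p,np.degrees(np.arctan2(T[1,0],T[0,0])),s['ft_force'],s['clock']);im,ci=cap('wrist','w11');cap('scene','s11')
```

```text
[ 0.53688962 -0.11736163  0.22929776] 169.49174825374578 [-0.68202533  0.55969816 -0.64227675] 18.75
```

View pics/w11.png

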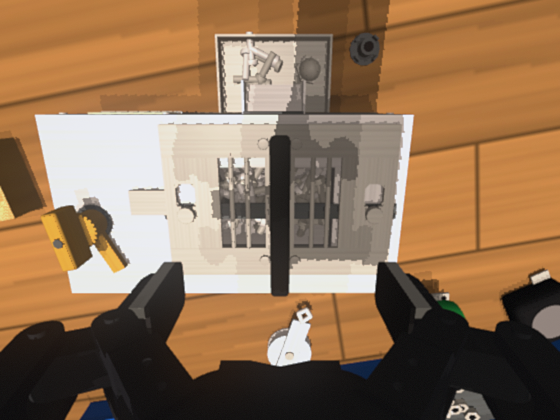

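Run:
```python
from h import *
im,ci=load('w11')
def z(u,v,r,S): return cv2.resize(im[v-r:v+r,u-r:u+r],None,fx=S,fy=S,interpolation=cv2.INTER_CUBIC)
cv2.imwrite('pics/w11z.png',np.hstack([z(186,204,24,8),z(374,204,24,8)]))
cv2.imwrite('pics/knobz.png',z(85,235,55,7)[:560])
```

```text
(no output)
```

View pics/w11z.png

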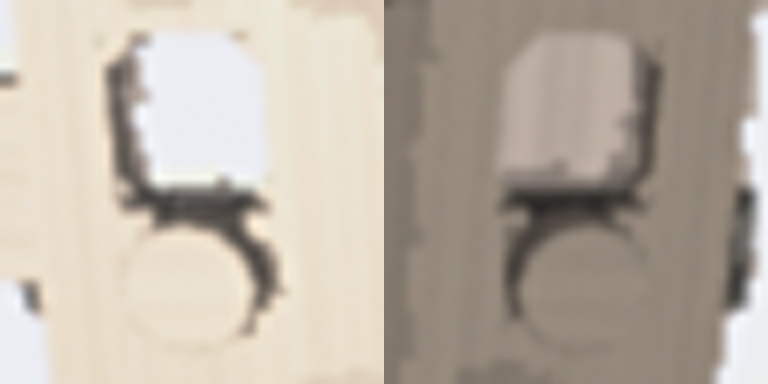

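View pics/knobz.png

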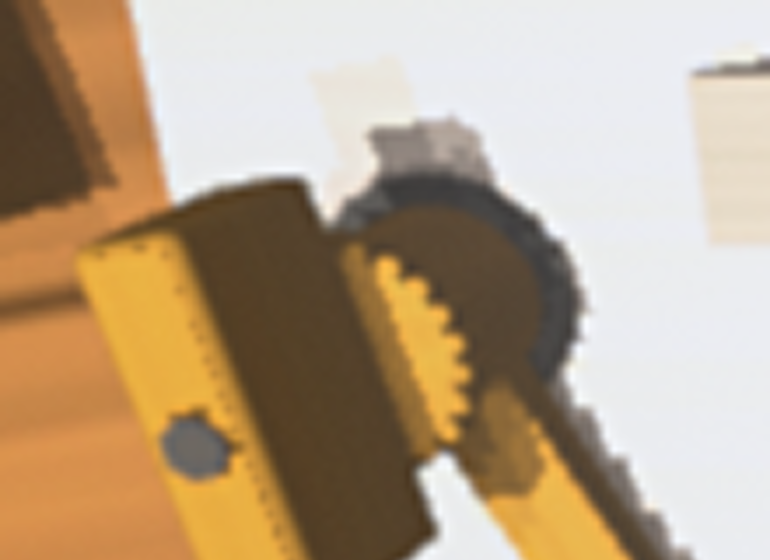

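Run:
```python
from h import *
_,c11=load('w11');_,c2=load('w2')
f=lambda p:(30+p[0]/7-.4,180+p[1]/7-.4)
print(tri(c11,f((197,445)),c2,(133.6,209.0)),onz(c11,*f((197,445)),.163),onz(c2,133.6,209.0,.163))
im,_=load('w11');i2,_=load('w2')
def z(im,u,v,r,S): return cv2.resize(im[v-r:v+r,u-r:u+r],None,fx=S,fy=S,interpolation=cv2.INTER_NEAREST)
cv2.imwrite('pics/kz2.png',np.hstack([z(im,62,240,40,7),z(i2,140,208,28,10)]))
```

```text
(array([ 0.52738388, -0.28141369,  0.16277857]), np.float64(0.00017018379055918438)) [ 0.52740684 -0.28123009  0.163     ] [ 0.52724669 -0.28130994  0.163     ]
```

View pics/kz2.png

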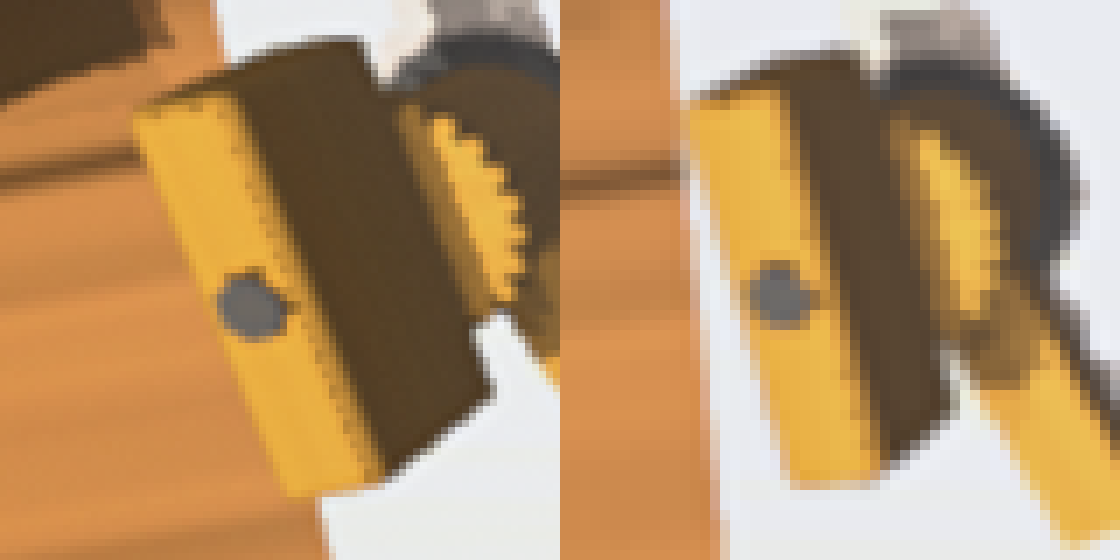

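Run:
```python
from h import *
_,c=load('w11');p,T,s=st()
f=lambda x,y:onz(c,22+x/7-.5,200+y/7-.5,.163)
for a,b in [((135,115),(290,495)),((240,95),(380,480))]:
    A,B=f(*a),f(*b);d=B-A;print(A,B,np.linalg.norm(d),np.degrees(np.arctan2(d[1],d[0])))
_,c2=load('w2');f=lambda x,y:onz(c2,112+(x-560)/10-.5,180+y/10-.5,.163)
for a,b in [((688,105),(793,488)),((788,85),(885,475))]:
    A,B=f(*a),f(*b);d=B-A;print(np.linalg.norm(d),np.degrees(np.arctan2(d[1],d[0])))
print(s['qpos'])
for y in (0,): print(np.degrees(np.arctan2(T[1,0],T[0,0])),shift([.5274,-.2813,.2]))
```

```text
[ 0.50534501 -0.28523655  0.163     ] [ 0.54888149 -0.28563197  0.163     ] 0.043538271924008436 -0.5203750186984012
[ 0.50526795 -0.27392652  0.163     ] [ 0.54894762 -0.27550878  0.163     ] 0.043708314168515984 -2.074579261529072
0.04429278463010136 -0.9708238605552452
0.04488152333267512 -1.849761574880386
[-0.3549818   0.16409901  0.54859213  1.68336459 -0.08809822  1.32009597
  1.59724947]
169.50475054768268 (array([ -21.9, -163.1,   26.5]), None)
```

Emit:
servo_tool --rows '[[[0,-5,-35,-20,0.14],[0,-10,-75,-20,0.28],[0,-15,-115,-20,0.42],[0,-20,-150,-20,0.56],[0,-22,-163,-20,0.7],[0,-22,-163,-20,0.84],[0,-22,-163,-20,0.98],[0,-22,-163,-20,1.12],[0,-22,-163,-20,1.26],[0,-22,-163,-20,1.4]]]' --force 40

```text
clock: 19.85
tool_pos: [0.5272, -0.2812, 0.2458]
eef_rot: [-0.001, 0.714, 0.7, -0.001]
ft_force: [0.0, -0.0, -0.6]
gripper_width: 0.0856
```

Emit:
servo_tool --rows '[[[0,0,0,0,0.14],[0,0,0,0,0.28],[0,0,0,0,0.42],[0,0,0,0,0.56],[0,0,0,0,0.7],[0,0,0,0,0.84],[0,0,0,0,0.98],[0,0,0,0,1.12],[0,0,0,0,1.26],[0,0,0,0,1.4]]]'

```text
clock: 20.85
tool_pos: [0.5272, -0.2812, 0.246]
eef_rot: [-0.0, 0.997, 0.076, -0.001]
ft_force: [0.2, 0.8, -0.5]
gripper_width: 0.0856
```

Run:
```python
from h import *
p,T,s=st();print(p,np.degrees(np.arctan2(T[1,0],T[0,0])),s['qpos'][6],s['clock'],shift([.5274,-.2813,.15],np.radians(-1.4)))
```

```text
[ 0.5272389  -0.28118457  0.24595054] 8.710062343154389 -0.6882804858587406 20.85 (array([ 0.4,  0.2, 95.9]), np.float64(0.17645387546993696))
```

Emit:
servo_tool --rows '[[[0,0,0,0,0.1],[0,0,0,30,0.176],[0,0,0,60,0.176],[0,0,0,70,0.176],[0,0,0,70,0.176],[0,0,0,70,0.176]]]'

```text
clock: 21.45
tool_pos: [0.528, -0.2819, 0.1784]
eef_rot: [0.0, 1.0, -0.009, 0.0]
ft_force: [0.8, -0.2, 0.9]
gripper_width: 0.0857
```

Run:
```python
from h import *
p,T,s=st();cap('wrist','w12');print(p,np.degrees(np.arctan2(T[1,0],T[0,0])),s['qpos'][6],s['clock'],shift([.5274,-.2813,.120],np.radians(-1.4)))
```

```text
[ 0.52796265 -0.2818786   0.17835955] -1.0298374017974907 -0.8036376562953557 21.45 (array([-0.9, -0.7, 58.8]), np.float64(0.006492044624434534))
```

View pics/w12.png

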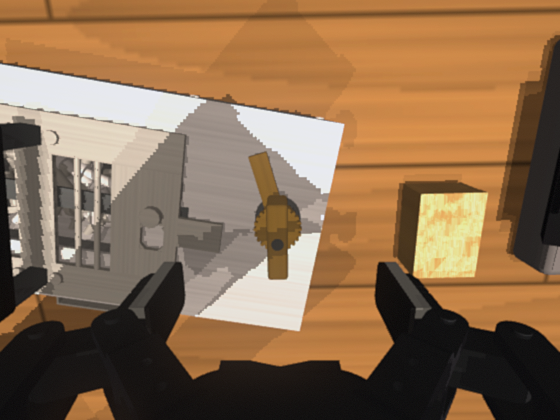

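Emit:
servo_tool --rows '[[[0,-0.5,-0.5,25,0.006],[0,-0.5,-0.5,50,0.006],[0,-0.5,-0.5,58,0.006],[0,-0.5,-0.5,58,0.006],[0.6,-0.5,-0.5,58,0.006],[1,-0.5,-0.5,58,0.006],[1,-0.5,-0.5,58,0.006],[1,-0.5,-0.5,58,0.006],[1,-0.5,-0.5,58,0.006],[1,-0.5,-0.5,58,0.006]]]' --force 40

```text
clock: 22.5
tool_pos: [0.5278, -0.2805, 0.1205]
eef_rot: [-0.001, 1.0, -0.012, 0.0]
ft_force: [-2.1, 3.8, 7.1]
gripper_width: 0.025
```

Emit:
servo_tool --rows '[[[1,0,0,0,0],[1,0,0,0,0],[1,0,0,0,0]]]'

```text
clock: 22.8
tool_pos: [0.5277, -0.2806, 0.1205]
eef_rot: [-0.001, 1.0, -0.012, 0.0]
ft_force: [-1.6, 2.9, 7.9]
gripper_width: 0.0249
```

Run:
```python
from h import *
p,T,s=st();im,_=cap('wrist','w13');cv2.imwrite('pics/w13b.png',np.clip(im.astype(float)*1.5,0,255).astype(np.uint8));print(p,s['ft_force'],s['gripper_width'])
```

```text
[ 0.52773152 -0.28055303  0.12048987] [-1.63467806  2.88082261  7.89864095] 0.024901452650349747
```

View pics/w13b.png

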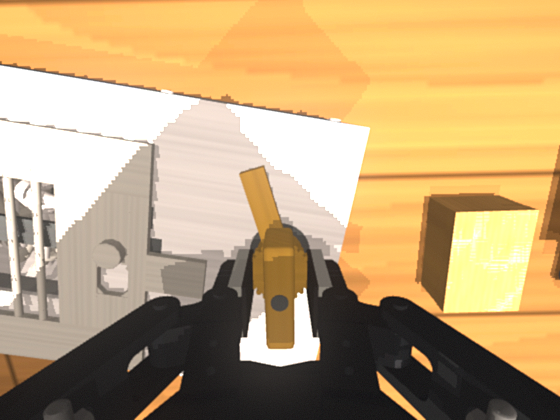

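The width of 25 mm shows the tips are on the hub under the bar. I open, rise 9 mm and grip the bar itself.

Emit:
servo_tool --rows '[[[0.6,0,0,0,0],[0.6,0,0,0,0],[0.6,0,0,-5,0],[0.6,0,0,-10,0],[0.6,0,0,-10,0],[1,0,0,-10,0],[1,0,0,-10,0],[1,0,0,-10,0],[1,0,0,-10,0],[1,0,0,-10,0]]]' --force 40

```text
clock: 23.85
tool_pos: [0.5275, -0.2805, 0.1298]
eef_rot: [-0.0, 1.0, -0.012, -0.0]
ft_force: [-1.8, 4.3, 5.7]
gripper_width: 0.011
```

Emit:
servo_tool --rows '[[[1,0,0,0,-0.1],[1,0,0,0,-0.2],[1,0,0,0,-0.3],[1,0,0,0,-0.4],[1,0,0,0,-0.4]]]'

```text
clock: 24.35
tool_pos: [0.5276, -0.2809, 0.1298]
eef_rot: [-0.0, 0.982, 0.188, 0.0]
ft_force: [-0.1, 2.1, 4.0]
gripper_width: 0.0113
```

Emit:
servo_tool --rows '[[[1,0,0,0,-0.1],[1,0,0,0,-0.2],[1,0,0,0,-0.3],[1,0,0,0,-0.4],[1,0,0,0,-0.5],[1,0,0,0,-0.6],[1,0,0,0,-0.7],[1,0,0,0,-0.8],[1,0,0,0,-0.8]]]'

```text
clock: 25.25
tool_pos: [0.5278, -0.2815, 0.1299]
eef_rot: [0.001, 0.833, 0.554, 0.001]
ft_force: [3.1, -1.3, 1.7]
gripper_width: 0.0109
```

Run:
```python
from h import *
p,T,s=st();im,_=cap('wrist','w14');cv2.imwrite('pics/w14b.png',np.clip(im.astype(float)*1.5,0,255).astype(np.uint8));print(p,s['ft_force'],s['torque'],s['gripper_width'],np.degrees(np.arctan2(T[1,0],T[0,0])),s['clock'])
im,_=cap('scene','s14');crop(im,165,170,150,140,4,'pics/s14z.png')
```

```text
[ 0.52784904 -0.28147199  0.12992744] [ 3.05360528 -1.25933118  1.69785818] [-0.07038677 -0.6186066  -1.11606334] 0.010853673681044125 67.21869774307298 25.25
```

View pics/w14b.png

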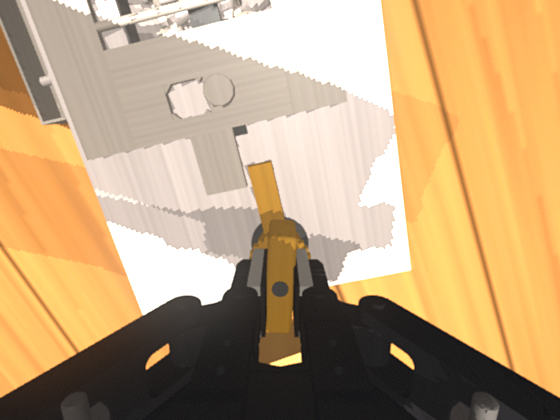

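The tongue tip (262,165) is now on the +x side of the ear (220,165), behind it. The −1.1 N·m of torque indicates the end stop. I release and rise.

Emit:
servo_tool --rows '[[[0.8,0,0,0,0],[0.5,0,0,0,0],[0,0,0,0,0],[0,0,0,0,0],[0,0,0,0,0],[0,0,0,-20,0],[0,0,0,-60,0],[0,0,0,-100,0],[0,0,0,-120,0],[0,0,0,-120,0]]]'

```text
clock: 26.35
tool_pos: [0.5285, -0.2818, 0.2529]
eef_rot: [0.002, 0.832, 0.555, 0.002]
ft_force: [0.7, -0.0, 0.4]
gripper_width: 0.0854
```

Emit:
servo_tool --rows '[[[0,-45,0,-30,0],[0,-90,0,-50,0],[0,-120,0,-50,0],[0,-120,0,-50,0],[0,-120,0,-50,0]]]'

```text
clock: 26.85
tool_pos: [0.4806, -0.3922, 0.2988]
eef_rot: [-0.001, 0.833, 0.554, -0.0]
ft_force: [0.6, -1.0, -0.3]
gripper_width: 0.0855
```

Run:
```python
from h import *
p,T,s=st();im,_=cap('wrist','w15');print(p,s['ft_force'],s['clock'])
im,_=cap('scene','s15');crop(im,165,170,150,140,4,'pics/s15z.png')
im,_=cap('top','t15');crop(im,270,175,150,100,4,'pics/t15z.png')
```

```text
[ 0.48062779 -0.39224519  0.29876884] [ 0.61900082 -1.03299657 -0.33913634] 26.85
```

View pics/w15.png

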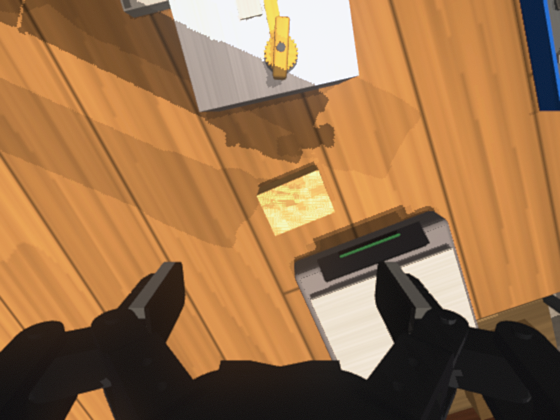

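View pics/s15z.png

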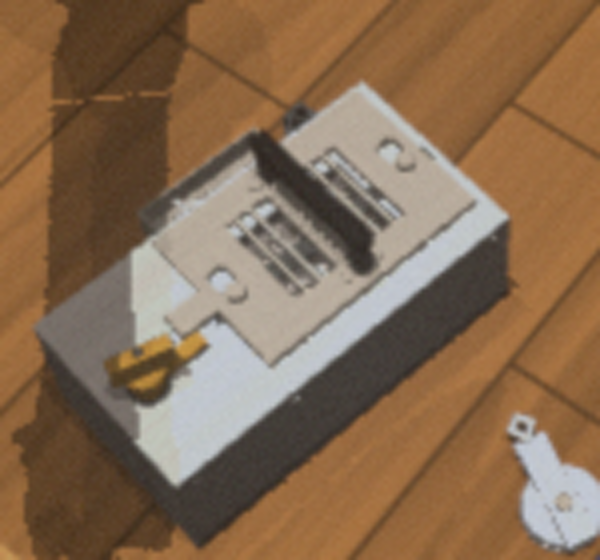

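Run:
```python
from h import *
im,c=load('w15');g=cv2.resize(im[5:90,240:320],None,fx=7,fy=7,interpolation=cv2.INTER_NEAREST);cv2.imwrite('pics/w15z.png',g)
```

```text
(no output)
```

View pics/w15z.png

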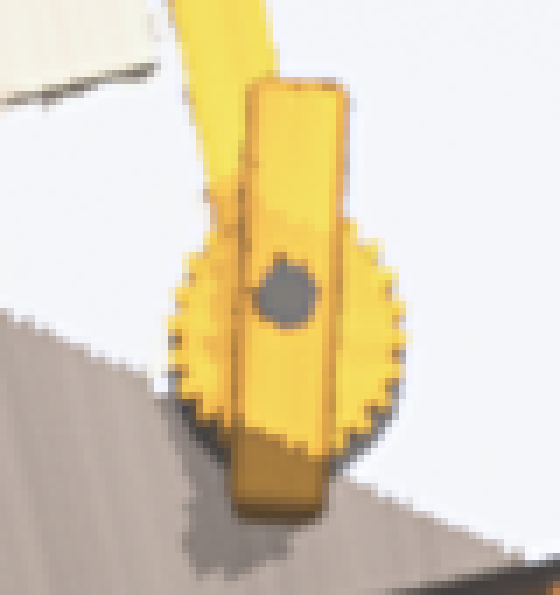

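View pics/t15z.png

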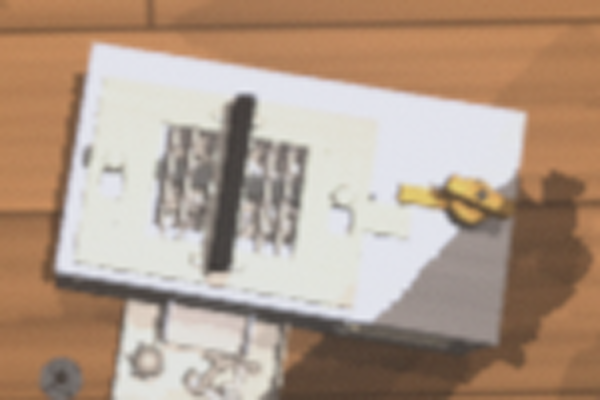

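Run:
```python
from h import *
im,c=load('w15');f=lambda x,y:onz(c,240+x/7-.5,5+y/7-.5,.163)
for a,b in [((232,500),(248,85)),((325,500),(348,90))]:
    d=f(*b)-f(*a);print(np.linalg.norm(d),np.degrees(np.arctan2(d[1],d[0])))
# guard: plate corners & handle in top view on plane .123, hopper frame about datum
c=ctrl.camera_info('top');f=lambda x,y,z:onz(c,270+x/4-.4,175+y/4-.4,z)
D=np.array([.5434,-.1354]);a=np.radians(-10.45);ex=np.array([np.cos(a),np.sin(a)]);ey=np.array([-np.sin(a),np.cos(a)])
loc=lambda P:((P[:2]-D)@ex*1000,(P[:2]-D)@ey*1000)
cs=[f(x,y,.123) for x,y in((103,78),(379,117),(353,307),(75,264))]
for q in cs: print(loc(q))
print('mid',loc(sum(cs)/4)); h=[f(245,97,.170),f(216,271,.170)];print('handle',[loc(q) for q in h],loc((h[0]+h[1])/2))
d=cs[0]-cs[1];print('guard yaw rel',np.degrees(np.arctan2(-d[0],d[1]))+10.45)
# wrist w11 plate corners
_,c=load('w11')
```

```text
0.0437468857919765 64.56142809346747
0.043256353462828454 64.15522075484049
(np.float64(54.744766342917664), np.float64(112.25240211939861))
(np.float64(58.55313971880345), np.float64(-77.23146449473866))
(np.float64(-72.31575566622942), np.float64(-77.13915846934653))
(np.float64(-74.21479231029768), np.float64(110.63320934068726))
mid (np.float64(-8.308160478701511), np.float64(17.12874712400017))
handle [(np.float64(47.42282521863486), np.float64(17.948964443597482)), (np.float64(-68.95297648826153), np.float64(19.851964392796486))] (np.float64(-10.76507563481333), np.float64(18.90046441819698))
guard yaw rel 1.1514138415301254
```

Emit:
servo_tool --rows '[[[0,0,0,0,0],[0,0,0,0,0],[0,0,0,0,0],[0,0,0,0,0],[0,0,0,0,0]]]'

```text
clock: 27.5
tool_pos: [0.4813, -0.3917, 0.2997]
eef_rot: [-0.0, 0.832, 0.555, 0.0]
ft_force: [-1.2, 0.3, -0.5]
gripper_width: 0.0853
```

Run:
```python
from h import *
s=ctrl.observe();print(s['ft_force'],np.abs(s['joint_vel']).max(),s['clock']);print(ctrl.hand_in())
```

```text
[-1.15751688  0.32736936 -0.50288495] 0.002494460636314778 27.5
the job is handed in; nothing more can be done
None
```

The guard is on the studs and slid forward, the gate is open, and the job was handed in at 27.5 s with the arm clear. No verdict was reported.

**What I did:** I lifted the guard by its handle and lowered both keyholes over both studs. The force grew only at the spring rate, with no hard contact. I pressed to about 2 mm off the deck and slid about 15 mm towards the tray until the force rose slightly. The wrist force while fitting stayed below about 8 N. Then I let go, gripped the knob's bar, turned it counterclockwise to its stop, released it and moved away.

**Last checks:**
- **Guard position:** its centre is about 8 mm traywards and 17 mm to +y of the datum, with a yaw error of about 1° or less. Both heads were seen over the slots. The handle measured in the top view gives about 11 mm traywards and 19 mm to +y. The two differ by 2 to 3 mm, but both are within limits.
- **Guard height and tilt:** I did not measure these again after letting go.
- **Knob:** the bar stands at 1.30 rad to the hopper, which is the stop, and the tongue lies behind the ear. It turned 1.15 rad from where it began, so it seems to have started about 0.16 rad open.
- **Bystanders:** I saw no sign that any were touched, but I did not measure them.

**What disagreed or failed on the way:**
- The text puts the fingertips 19 mm ahead of the reported TCP; contact and camera put them about 11 to 16 mm behind it. Because of this the first grasp shut on top of the handle with about 6 N, so I went about 30 mm lower and the second grasp held.
- The first knob grip caught the hub under the bar (25 mm opening), and I redid it 10 mm higher.
- The torque reached 1.1 N·m at the knob's stop before I released.

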